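# Sort the polish and brushes into the black and tan kit trays

## Robot

A 6-joint arm with a two-finger parallel gripper is mounted at the origin on the work surface. World frame = base frame: x ahead of the robot, y to its left, z up, the work surface at z = 0. Lengths are in m, angles in rad, forces in N, time in s.
With the tool pointing down it reaches from about 0.35 to 0.725 m from the base axis. Payload 6 kg.
Tool frame: the origin (TCP) lies on the centre line of the jaws, within the pads' length; the fingertips stand 19 mm ahead of it and the grasp point (between the pads) is the TCP (manip.finger_overhang is the distance from the TCP to the fingertips, in m); z points along the fingers, y is the line along which they close (so a half turn about z gives the same grasp; the last joint's range is limited). The gripper opens to 85 mm and grips with 20 to 120 N. Pads are 22 mm wide; open, the fingers measure 114 mm over their backs; the gripper's body (76 mm by 85 mm) begins 54 mm behind the grasp point. The pads swing forward as they close: fully open they stand 13 mm farther back than shut.
Start: joints at [-1.001, 0.04, 0.085, 0, -1.615, -0.334], TCP at [0.14, -0.583, 0.25] pointing down, gripper open.
Joint ranges: [-2.56, 2.56], [-1.29, 2.01], [-1.08, 1.49], [-3.29, 1.98], [-2.81, -0.18], [-2.99, 2.99]. Speed limits (rad/s): [2.57, 2.57, 3.01, 3.14, 3.14, 3.14].

## Interface

Orientations are given as [roll, pitch, yaw] about the fixed x, y, z axes, in that order (R = Rz(yaw) Ry(pitch) Rx(roll)).
In Python, from station import manip, imaging gives the robot as it stands.
- The arm moves only by the shell command python3 -m pendant 'ROWS' [FORCE]. ROWS is JSON, a list of rows, each an object with "translation": the shift along the tool's x, y, z in mm, a list of three; "twist": the turn about the tool's z in degrees; "gripper": the opening, from 0 (shut) to 1 (fully open). In form: [{"translation": [dx, dy, dz], "twist": twist, "gripper": gripper}, ...]. A call has 1 to 20 rows; each row shifts and turns the commanded pose from where the row before left it, along the tool's axes as they then stand; what a row does not reach is not made up. A row lasts 1/12 s, in which the tool goes at most 41.7 mm and 7.16 degrees, less where a joint would pass 70% of its speed; a pose out of reach is approached as far as the arm can. A call with a gripper value outside its range is refused whole. The fingers move at their own pace and stop on an object; FORCE is the grip in N (left out, the last holds). Time passes only in rows, so rows that do not move let the fingers close. It gives the time, the measured TCP pose, the force, the opening and the grip force at its end, in the units of the state.
- manip.get_state(): the state, without advancing time (a new reading comes with each control period).
- imaging.capture(name): name is "scene" or "top" or "wrist"; returns the picture (480x640x3 uint8, red, green, blue); there is no depth.
- imaging.camera_model(name): a dict with "fovy" (degrees; the focal length in pixels is half the picture's height over the tangent of half this angle, whatever the lens; pixels are square), "cx", "cy" (the principal point, pixels), "rvec" (rotation vector, rad) and "tvec" (3), from world to camera coordinates, as OpenCV has them. Camera axes: x right, y down, z forward; pixel columns grow to the right and rows downward; lengths in m; the calibration is good to about 2 mm. A picture is of the moment at which its call begins: read the wrist's pose just before it. camera_model takes no time and is no camera call; for the wrist camera it gives the pose at the moment of the call.
- manip.finish_job(): hands the job in; it is judged then, once.
The state is a dict: "t": time; "joints": joint angles; "dq": joint speeds; "joint_efforts": joint torques, N m; "eef_pos": TCP position; "ee_rot": TCP orientation; "contact_force": force on the tool from outside, world axes, zero at the start; "ft_torque": the same for the moment, N m; "gripper_width": opening from 0.0 (shut) to 1.0 (fully open); "grasp_force": force on a finger pad.
Only numpy, scipy, OpenCV 4.12 (cv2) and the standard library are available. Lean on these libraries where they do the work, as an engineer would, in place of code of your own. Each camera call takes 0.05 s, during which the arm holds its last target. There are 200 camera calls.

## Task

Put the shoe-care things back into their kits: the black polish tin and the black brush into the tray with the dark floor, the tan tin and the tan brush into the tray with the tan floor. Lay each flat on the tray floor in a free spot, tins lid up and brushes bristles down, so that nothing in a tray touches anything else in it. Leave the cream jars in the trays and the red heel pad on the bench where they are.

Things in the scene. Friction and masses are not known exactly. Their poses are not given: they have to be found in the camera images.
- tin_black: loose round shoe-polish tin lying flat, black lid with a thin steel circle on top, steel underside; 60 mm across (lid, from 10 mm up; 58 mm below it), 24 mm high, about 90 g; origin at the centre of its underside, z up
- brush_black: loose shoe brush lying bristles down, black back and black bristles; back 120 x 42 mm with half-round ends and 18 mm thick (22 to 40 mm above the table), bristle block below it 98 x 36 mm and 22 mm high, rigid, 40 mm high in all, about 100 g; origin at the centre of its underside, x along its length, z up; grasp the back across its 42 mm width
- tin_tan: loose round shoe-polish tin lying flat, tan (orange-brown) lid with a thin steel circle on top, steel underside; 60 mm across (lid, from 10 mm up; 58 mm below it), 24 mm high, about 90 g; origin at the centre of its underside, z up
- brush_tan: loose shoe brush lying bristles down, tan back and brown bristles; back 120 x 42 mm with half-round ends and 18 mm thick (22 to 40 mm above the table), bristle block below it 98 x 36 mm and 22 mm high, rigid, 40 mm high in all, about 100 g; origin at the centre of its underside, x along its length, z up; grasp the back across its 42 mm width
- tray_black: fixed kit tray of pale wood with a dark grey, nearly black floor; outside 175 mm along its x, 250 mm along its y, inside 165 x 240 mm; floor 3 mm above the table, rim 12 mm above the table and 5 mm thick; origin under its centre at table height, z up
- tray_tan: fixed kit tray of pale wood with a tan (orange-brown) floor; outside 175 mm along its x, 250 mm along its y, inside 165 x 240 mm; floor 3 mm above the table, rim 12 mm above the table and 5 mm thick; origin under its centre at table height, z up
- jar_black: loose small jar of cream, white with a black lid, 40 mm across, 40 mm high, standing in the far (+x) half of the black tray from the start, anywhere along the tray's y; it stays there; origin at the centre of its underside
- jar_tan: loose small jar of cream, white with a tan lid, 40 mm across, 40 mm high, standing in the far (+x) half of the tan tray from the start, anywhere along the tray's y; it stays there; origin at the centre of its underside
- heel_pad: loose red heel pad lying among the things to be sorted, 36 x 32 mm, 12 mm high; it is not part of the kits and stays where it is; origin at about the centre of its underside
There are look-alikes about, which are no part of the job. Leave any purple or turquoise look-alike of the brush_tan alone.

How it is judged:
At the end, for the whole second after the job is handed in: Each tin and brush lies in the tray of its colour: wholly inside the rim, flat on the floor (within 3.5 mm, tilt under 0.1 rad, brushes 0.06; lid up, bristles down), at rest, touching neither each other nor the jar; jars upright and, like the heel pad, within 12 mm of where they began (x of tin_black in the frame of tray_black between -0.06 and 0.06 m and y of tin_black in the frame of tray_black between -0.098 and 0.098 m and z of tin_black in the frame of tray_black between -0.002 and 0.0065 m and angle between each of tin_black, jar_black, tin_tan, jar_tan's own z axis and vertical below 0.1 rad and linear speed of each of tin_black, brush_black, tin_tan, brush_tan below 0.02 m/s and angular speed of each of tin_black, brush_black, tin_tan, brush_tan below 0.2 rad/s and contact force between each of tin_black, brush_black and jar_black below 0.05 N and x of brush_black in the frame of tray_black between -0.07 and 0.07 m and y of brush_black in the frame of tray_black between -0.108 and 0.108 m and z of brush_black in the frame of tray_black between -0.002 and 0.0065 m and angle between each of brush_black, brush_tan's own z axis and vertical below 0.06 rad and contact force between tin_black and brush_black below 0.05 N and distance of each of jar_black, jar_tan, heel_pad from where it was at the start of the episode below 0.012 m and x of tin_tan in the frame of tray_tan between -0.06 and 0.06 m and y of tin_tan in the frame of tray_tan between -0.098 and 0.098 m and z of tin_tan in the frame of tray_tan between -0.002 and 0.0065 m and contact force between each of tin_tan, brush_tan and jar_tan below 0.05 N and x of brush_tan in the frame of tray_tan between -0.07 and 0.07 m and y of brush_tan in the frame of tray_tan between -0.108 and 0.108 m and z of brush_tan in the frame of tray_tan between -0.002 and 0.0065 m and contact force between tin_tan and brush_tan below 0.05 N).
It fails at once if the black cream jar was pushed, moved or knocked over (distance of jar_black from where it was at the start of the episode above 0.015 m or angle between jar_black's own z axis and vertical above 0.3 rad).
It fails at once if the tan cream jar was pushed, moved or knocked over (distance of jar_tan from where it was at the start of the episode above 0.015 m or angle between jar_tan's own z axis and vertical above 0.3 rad).
It fails at once if the red heel pad was moved (distance of heel_pad from where it was at the start of the episode above 0.015 m).
It also fails if it takes over 99 s, if anything falls off the work surface, if the arm or the gripper's body presses on something with over 40 N, if the wrist force passes 120 N, or if a joint passes its speed limit or range.

## Working session

There is one attempt and no reset: what is moved stays moved. The work goes in short steps, Python scripts to look and compute and a shell command to move; the robot and the scene stay as the last step left them, time stands still between calls to the robot, and variables do not carry over. Pictures are saved under pics/ and viewed, at most 14 in all, crops included, and the job is handed in when it is done.

```bash
mkdir -p pics; ls
python3 - <<'E'
from station import manip, imaging
import cv2
for n in("top","scene"):
    cv2.imwrite(f"pics/{n}0.png",imaging.capture(n)[:,:,::-1])
    print(imaging.camera_model(n))
print(manip.get_state(), manip.finger_overhang)
E
```

```text
pics
{'fovy': 44.206599499365375, 'cx': 327.1826718754956, 'cy': 251.80743920122814, 'rvec': array([ 2.13698339, -2.14163947,  0.15163453]), 'tvec': array([0.01257552, 0.42149732, 1.45695104])}
{'fovy': 43.17215184210175, 'cx': 323.41185424890455, 'cy': 237.9775700051168, 'rvec': array([ 1.73347795,  1.67935483, -0.75162427]), 'tvec': array([-0.03466355, -0.26720283,  1.60189256])}
{'t': 0.1, 'joints': array([-1.00129352e+00,  4.07784882e-02,  8.39215168e-02, -4.22686960e-04,
       -1.61550961e+00, -3.33704351e-01]), 'dq': array([-5.10827378e-04, -1.84851643e-03,  1.85667443e-03,  2.13638532e-03,
       -4.79264209e-04, -1.54979491e-05]), 'joint_efforts': array([-6.24070017e-03, -3.69344831e+01,  3.48279905e+01,  6.95179269e+00,
       -4.60206429e-03, -1.93882772e-05]), 'eef_pos': array([ 0.14019101, -0.58312   ,  0.24936669]), 'ee_rot': array([ 3.13997070e+00, -1.15331357e-04, -2.90577555e+00]), 'contact_force': array([ 0.3942586 ,  0.85459708, -0.14494424]), 'ft_torque': array([-0.02581443,  0.05771601,  0.0424908 ]), 'grasp_force': 0.0, 'gripper_width': 0.9958269052685677} 0.019
```

View pics/top0.png

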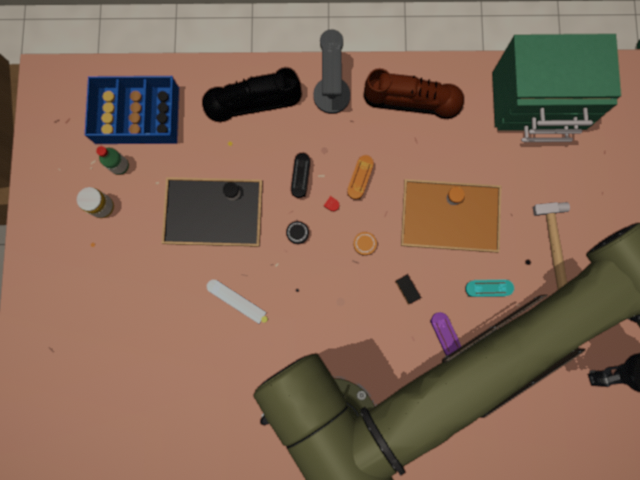

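View pics/scene0.png

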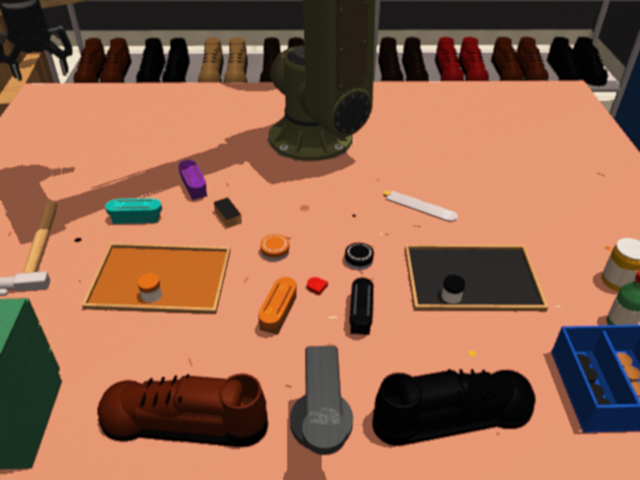

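The top view shows the black tray around (213,212) with its jar at (232,190), and the tan tray around (451,216) with its jar at (456,196). The brushes are at (301,175) and (360,177), the tins at (297,232) and (365,243), and the red pad at (332,204). The scene view agrees.

```bash
cat > h.py <<'E'
import numpy as np, cv2
from station import manip, imaging
def ray(cam,uv,z):
    m=imaging.camera_model(cam) if isinstance(cam,str) else cam
    f=240/np.tan(np.radians(m["fovy"])/2)
    R=cv2.Rodrigues(m["rvec"])[0]; C=-R.T@m["tvec"]
    uv=np.atleast_2d(uv).astype(float)
    d=np.c_[(uv[:,0]-m["cx"])/f,(uv[:,1]-m["cy"])/f,np.ones(len(uv))]@R
    return (C+d*((z-C[2])/d[:,2])[:,None])[:,:2]
def blob(mask,box):
    x0,y0,x1,y1=box; m=np.zeros_like(mask); m[y0:y1,x0:x1]=mask[y0:y1,x0:x1]
    c=max(cv2.findContours(m,cv2.RETR_EXTERNAL,cv2.CHAIN_APPROX_NONE)[0],key=cv2.contourArea)
    return c[:,0,:]
def rect(P):  # centre, long, short, angle of long axis (deg), by min-area rectangle
    (c,(w,h),a)=cv2.minAreaRect((P*1000).astype(np.float32))
    if w<h: w,h,a=h,w,a+90
    return np.round([*c,w,h,(a+90)%180-90],1)
E
python3 - <<'E'
from h import *
im=imaging.capture("top"); hsv=cv2.cvtColor(im,cv2.COLOR_RGB2HSV)
H,S,V=[hsv[...,i].astype(int) for i in range(3)]
for p in[(175,301),(177,365),(232,297),(243,365),(204,332),(225,213),(225,451),(180,262),(300,340),(190,232),(195,456)]: print(p,hsv[p])
dark=((V<70)).astype(np.uint8)
tan=((H>8)&(H<22)&(S>190)).astype(np.uint8)
red=((H<4)|(H>174))&(S>190); red=red.astype(np.uint8)
cx=lambda n,m,b,z:print(n,rect(ray("top",blob(m,b),z)),len(blob(m,b)))
cx("brB",dark,(280,145,322,205),.04)
cx("brT",tan,(340,145,385,205),.04)
cx("tinB",dark,(280,215,315,250),.024)
cx("tinT",tan,(345,225,385,262),.024)
cx("pad",red,(320,192,345,215),.012)
cx("floorB",dark,(155,170,270,255),.003)
cx("floorT",tan,(395,170,510,260),.003)
cx("jarB?",(V<35).astype(np.uint8),(220,178,245,200),.04)
cx("jarT?",((H>8)&(S>190)&(V>190)).astype(np.uint8),(440,180,475,210),.04)
big=np.hstack([cv2.resize(im[150:265,150:275],None,fx=3,fy=3),cv2.resize(im[150:265,390:515],None,fx=3,fy=3)])
cv2.imwrite("pics/trays.png",big[:,:,::-1])
E
```

```text
(175, 301) [30 20 26]
(177, 365) [ 13 182 139]
(232, 297) [20 22 35]
(243, 365) [ 15 173 170]
(204, 332) [  1 190 169]
(225, 213) [10 24 65]
(225, 451) [ 15 164 151]
(180, 262) [ 10 107 140]
(300, 340) [ 10  96 160]
(190, 232) [10 25 31]
(195, 456) [ 14 185 167]
brB [619.4  79.9 117.2  39.8  -6.5] 102Traceback (most recent call last):
  File "<stdin>", line 10, in <module>
  File "<stdin>", line 8, in <lambda>
  File "h.py", line 12, in blob
    c=max(cv2.findContours(m,cv2.RETR_EXTERNAL,cv2.CHAIN_APPROX_NONE)[0],key=cv2.contourArea)
ValueError: max() iterable argument is empty
```

Run:
```python
from h import *
im=imaging.capture("top"); hsv=cv2.cvtColor(im,cv2.COLOR_RGB2HSV)
H,S,V=[hsv[...,i].astype(int) for i in range(3)]
dark=((V<78)&(S<90)).astype(np.uint8)
tan=((H>=11)&(H<22)&(S>135)).astype(np.uint8)
red=(((H<5)|(H>174))&(S>150)).astype(np.uint8)
cx=lambda n,m,b,z:print(n,rect(ray("top",blob(m,b),z)),len(blob(m,b)))
cx("brB",dark,(280,145,322,205),.04)
cx("brT",tan,(340,145,385,205),.04)
cx("tinB",dark,(280,215,315,250),.024)
cx("tinT",tan,(345,225,385,262),.024)
cx("pad",red,(320,192,345,215),.012)
cx("floorB",dark,(155,170,270,255),.003)
cx("floorT",tan,(395,170,510,260),.003)
cx("jarB?",(V<42).astype(np.uint8),(222,180,243,200),.04)
cx("jarT?",((H>8)&(S>170)&(V>160)).astype(np.uint8),(446,184,470,206),.04)
big=np.hstack([cv2.resize(im[150:265,150:275],None,fx=3,fy=3),cv2.resize(im[150:265,390:515],None,fx=3,fy=3)])
cv2.imwrite("pics/trays.png",big[:,:,::-1])
```

```text
brB [619.4  80.1 112.6  37.9  -7. ] 97
brT [614.2 -73.2 121.3  43.4 -20.1] 100
tinB [472.1  86.6  54.4  52.9 -44.4] 143
tinT [445.1 -83.   58.4  56.6  89.8] 66
pad [548.9  -1.   35.2  31.3  55.4] 38
floorB [534.4 312.3 235.4 159.8  88.3] 296
floorT [ 521.2 -308.6  239.6  164.8   85.8] 305
jarB? [580.3 252.3  51.3  37.2  82.5] 62
jarT? [ 567.7 -316.8   33.2   31.3   89.8] 37
```

View pics/trays.png

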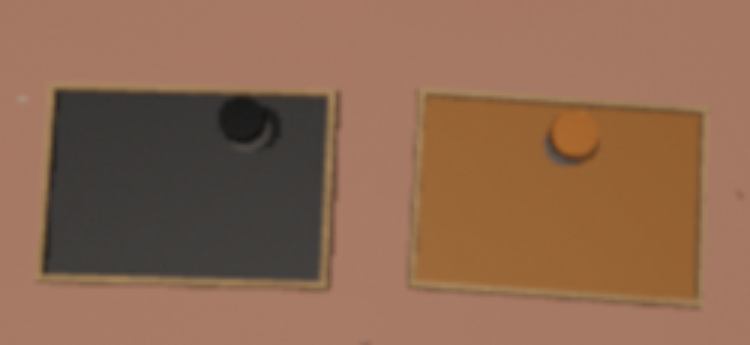

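Sizes and heights match the specification, so the pinhole model holds. The brush and tin will go in the near (−x) halves and clear the jars. First I'll turn the tool to yaw −90°, then move over the tan tin.

```bash
python3 -m pendant '[{"translation":[0,0,0],"twist":-7,"gripper":1},{"translation":[0,0,0],"twist":-7,"gripper":1},{"translation":[0,0,0],"twist":-7,"gripper":1},{"translation":[0,0,0],"twist":-7,"gripper":1},{"translation":[0,0,0],"twist":-7,"gripper":1},{"translation":[0,0,0],"twist":-7,"gripper":1},{"translation":[0,0,0],"twist":-7,"gripper":1},{"translation":[0,0,0],"twist":-7,"gripper":1},{"translation":[0,0,0],"twist":-7,"gripper":1},{"translation":[0,0,0],"twist":-7,"gripper":1},{"translation":[0,0,0],"twist":-6.5,"gripper":1},{"translation":[0,0,0],"twist":0,"gripper":1},{"translation":[0,0,0],"twist":0,"gripper":1}]' 30
python3 -m pendant '[{"translation":[-28,-17,0],"twist":0,"gripper":1},{"translation":[-28,-17,0],"twist":0,"gripper":1},{"translation":[-28,-17,0],"twist":0,"gripper":1},{"translation":[-28,-17,0],"twist":0,"gripper":1},{"translation":[-28,-17,0],"twist":0,"gripper":1},{"translation":[-28,-17,0],"twist":0,"gripper":1},{"translation":[-28,-17,0],"twist":0,"gripper":1},{"translation":[-28,-17,0],"twist":0,"gripper":1},{"translation":[-28,-17,0],"twist":0,"gripper":1},{"translation":[-28,-17,0],"twist":0,"gripper":1},{"translation":[-28,-17,0],"twist":0,"gripper":1},{"translation":[-28,-17,0],"twist":0,"gripper":1},{"translation":[-28,-17,0],"twist":0,"gripper":1},{"translation":[-28,-17,0],"twist":0,"gripper":1},{"translation":[-28,-17,0],"twist":0,"gripper":1},{"translation":[-28,-17,0],"twist":0,"gripper":1},{"translation":[-28,-17,0],"twist":0,"gripper":1},{"translation":[-24,-16,0],"twist":0,"gripper":1},{"translation":[0,0,0],"twist":0,"gripper":1},{"translation":[0,0,0],"twist":0,"gripper":1}]'
python3 - <<'E'
from h import *
print(manip.get_state()["joints"])
cv2.imwrite("pics/w1.png",imaging.capture("wrist")[:,:,::-1])
E
```

```text
t: 1.28
eef_pos: [0.1402, -0.5833, 0.2501]
ee_rot: [3.141, 0.0, -1.574]
contact_force: [-0.6, -0.3, 0.4]
gripper_width: 0.997
grasp_force: 0.0
t: 2.95
eef_pos: [0.4454, -0.0822, 0.2499]
ee_rot: [3.14, -0.0, -1.571]
contact_force: [0.6, -0.2, -0.6]
gripper_width: 1.001
grasp_force: 0.0
[ 2.66036685e-01 -3.59483343e-01 -2.69609735e-01 -2.61911395e-04
 -1.66173426e+00 -2.66488522e-01]
```

View pics/w1.png

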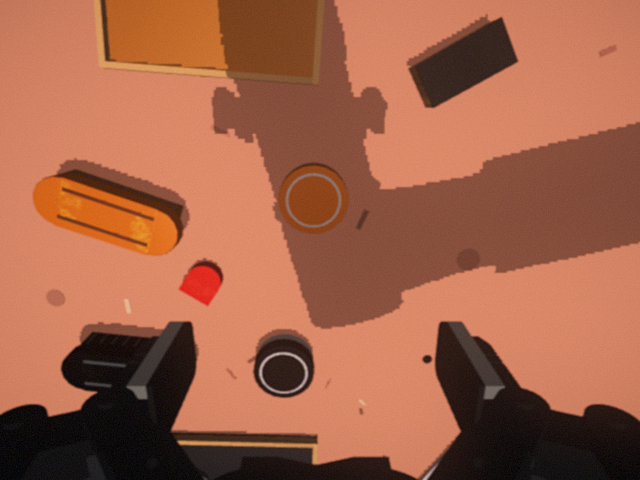

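The wrist view shows the tan tin at (313,199), the tan brush at (108,214), the black tin at (284,372), and the red pad at (202,284). I'll measure these here.

Run:
```python
from h import *
m=imaging.camera_model("wrist"); im=cv2.imread("pics/w1.png"); hsv=cv2.cvtColor(im,cv2.COLOR_BGR2HSV)
H,S,V=[hsv[...,i].astype(int) for i in range(3)]
print(hsv[185,300],hsv[150,260],hsv[214,80],hsv[300,150],hsv[60,150])
tan=((H>=10)&(H<25)&(S>185)).astype(np.uint8)
cy=lambda n,mk,b,z:(print(n,rect(ray(m,blob(mk,b),z)),blob(mk,b).min(0),blob(mk,b).max(0)))
cy("brT",tan,(25,165,195,265),.04)
cy("tinT",tan,(265,155,360,245),.024)
ring=((S<110)&(V>80)).astype(np.uint8)
cy("ringT",ring,(280,165,345,232),.024)
cy("ringB",((V>110)&(S<60)).astype(np.uint8),(245,340,325,405),.024)
cy("pad",((H<4)|(H>176)).astype(np.uint8)*(S>200).astype(np.uint8),(170,250,230,310),.012)
```

```text
[ 11 204 145] [  8 136 197] [ 12 223 214] [  9 135 219] [ 12 203 192]
brT [614.2 -77.6 120.2  51.1 -20. ] [ 33 173] [181 255]
tinT [446.9 -84.5  59.4  58.  -82.7] [279 164] [347 233]
ringT [ 4.469e+02 -8.390e+01  4.600e+01  4.590e+01 -2.000e-01] [286 173] [340 226]
ringB [477.   88.8  47.3  47.1  89.5] [259 352] [307 393]
pad [550.6  -3.4  37.6  30.9  55.6] [180 264] [220 304]
```

```bash
python3 -m pendant '[{"translation":[2,-1.5,30],"twist":0,"gripper":1},{"translation":[0,0,35],"twist":0,"gripper":1},{"translation":[0,0,35],"twist":0,"gripper":1},{"translation":[0,0,35],"twist":0,"gripper":1},{"translation":[0,0,35],"twist":0,"gripper":1},{"translation":[0,0,30],"twist":0,"gripper":1},{"translation":[0,0,20],"twist":0,"gripper":1},{"translation":[0,0,9],"twist":0,"gripper":1},{"translation":[0,0,0],"twist":0,"gripper":1},{"translation":[0,0,0],"twist":0,"gripper":0.6},{"translation":[0,0,0],"twist":0,"gripper":0.5},{"translation":[0,0,0],"twist":0,"gripper":0.5},{"translation":[0,0,0],"twist":0,"gripper":0.5},{"translation":[0,0,0],"twist":0,"gripper":0.5},{"translation":[0,0,0],"twist":0,"gripper":0.5},{"translation":[0,0,0],"twist":0,"gripper":0.5}]' 30
```

```text
t: 4.33
eef_pos: [0.448, -0.0854, 0.0237]
ee_rot: [-3.138, -0.0, -1.57]
contact_force: [-1.1, 0.5, 6.8]
gripper_width: 0.687
grasp_force: 33.0
```

```bash
python3 -m pendant '[{"translation":[0,0,-15],"twist":0,"gripper":0.5},{"translation":[0,0,-30],"twist":0,"gripper":0.5},{"translation":[0,0,-30],"twist":0,"gripper":0.5},{"translation":[0,0,-25],"twist":0,"gripper":0.5},{"translation":[0,0,0],"twist":0,"gripper":0.5},{"translation":[27,-5,0],"twist":0,"gripper":0.5},{"translation":[27,-5,0],"twist":0,"gripper":0.5},{"translation":[27,-5,0],"twist":0,"gripper":0.5},{"translation":[27,-5,0],"twist":0,"gripper":0.5},{"translation":[27,-5,0],"twist":0,"gripper":0.5},{"translation":[27,-5,0],"twist":0,"gripper":0.5},{"translation":[27,-5,0],"twist":0,"gripper":0.5},{"translation":[27,-5,0],"twist":0,"gripper":0.5},{"translation":[27,-5,0],"twist":0,"gripper":0.5},{"translation":[27,-5,0],"twist":0,"gripper":0.5},{"translation":[23,-8,0],"twist":0,"gripper":0.5},{"translation":[0,0,0],"twist":0,"gripper":0.5},{"translation":[0,0,0],"twist":0,"gripper":0.5}]'
python3 - <<'E'
from h import *
print(manip.get_state()["joints"])
cv2.imwrite("pics/w2.png",imaging.capture("wrist")[:,:,::-1])
E
```

```text
t: 5.83
eef_pos: [0.5044, -0.3791, 0.1202]
ee_rot: [3.14, 0.001, -1.573]
contact_force: [-0.0, 0.6, -1.5]
gripper_width: 0.687
grasp_force: 32.9
[-3.28073083e-01  1.45946915e-01 -3.91235744e-02 -5.45517416e-04
 -1.38728791e+00  3.26381242e-01]
```

View pics/w2.png

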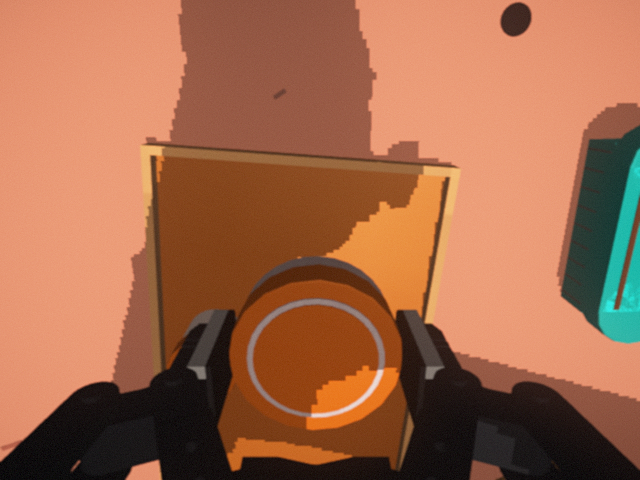

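The tin hangs level in the jaws. The tray's far-end corners are at (143,146) and (458,168), and I'll check the tray pose against them.

```bash
python3 - <<'E'
from h import *
m=imaging.camera_model("wrist")
print(ray(m,[(143,146),(458,168)],.012)*1000, ray(m,[(316,358)],.121)*1000)
a=np.radians(-4.2);R=np.array([[np.cos(a),-np.sin(a)],[np.sin(a),np.cos(a)]])
for l in[(87.5,-125),(-87.5,-125)]: print(R@l+[521.2,-308.6])
E
python3 -m pendant '[{"translation":[0,0,25],"twist":0,"gripper":0.5},{"translation":[0,0,25],"twist":0,"gripper":0.5},{"translation":[0,0,20],"twist":0,"gripper":0.5},{"translation":[0,0,12],"twist":0,"gripper":0.5},{"translation":[0,0,6],"twist":0,"gripper":0.5},{"translation":[0,0,3],"twist":0,"gripper":0.5},{"translation":[0,0,1],"twist":0,"gripper":0.5},{"translation":[0,0,0],"twist":0,"gripper":0.5},{"translation":[0,0,0],"twist":0,"gripper":0.5}]'
```

```text
[[ 597.44151264 -436.14422937]
 [ 425.87276788 -423.91541706]] [[ 504.44549519 -376.42772638]]
[ 599.31024212 -439.6726519 ]
[ 424.7802086 -426.8559674]
t: 6.63
eef_pos: [0.5054, -0.3786, 0.0308]
ee_rot: [-3.14, -0.001, -1.57]
contact_force: [0.0, -0.1, -2.1]
gripper_width: 0.69
grasp_force: 32.9
```

```bash
python3 -m pendant '[{"translation":[0,0,2],"twist":0,"gripper":0.5},{"translation":[0,0,1.5],"twist":0,"gripper":0.5},{"translation":[0,0,1],"twist":0,"gripper":0.5},{"translation":[0,0,0],"twist":0,"gripper":0.5},{"translation":[0,0,0],"twist":0,"gripper":0.5}]'
```

```text
t: 7.05
eef_pos: [0.5051, -0.3786, 0.0268]
ee_rot: [-3.14, -0.001, -1.57]
contact_force: [-3.8, 4.0, 7.0]
gripper_width: 0.689
grasp_force: 33.5
```

```bash
python3 -m pendant '[{"translation":[0,0,0],"twist":0,"gripper":0.9},{"translation":[0,0,0],"twist":0,"gripper":1},{"translation":[0,0,0],"twist":0,"gripper":1},{"translation":[0,0,0],"twist":0,"gripper":1},{"translation":[0,0,-15],"twist":0,"gripper":1},{"translation":[0,0,-30],"twist":0,"gripper":1},{"translation":[0,0,-35],"twist":0,"gripper":1},{"translation":[0,0,-35],"twist":0,"gripper":1},{"translation":[0,0,-35],"twist":0,"gripper":1},{"translation":[0,0,-35],"twist":0,"gripper":1},{"translation":[0,0,-35],"twist":0,"gripper":1},{"translation":[-20,-8,0],"twist":0,"gripper":1},{"translation":[-28,-10,0],"twist":0,"gripper":1},{"translation":[-28,-10,0],"twist":0,"gripper":1},{"translation":[-28,-10,0],"twist":0,"gripper":1},{"translation":[-28,-10,0],"twist":0,"gripper":1},{"translation":[-28,-10,0],"twist":0,"gripper":1},{"translation":[-28,-10,0],"twist":0,"gripper":1},{"translation":[-28,-10,0],"twist":0,"gripper":1},{"translation":[-28,-10,0],"twist":0,"gripper":1}]'
python3 -m pendant '[{"translation":[-28,-10,0],"twist":0,"gripper":1},{"translation":[-28,-10,0],"twist":0,"gripper":1},{"translation":[0,0,0],"twist":-7,"gripper":1},{"translation":[0,0,0],"twist":-7,"gripper":1},{"translation":[0,0,0],"twist":-7,"gripper":1},{"translation":[0,0,0],"twist":-7,"gripper":1},{"translation":[0,0,0],"twist":-7,"gripper":1},{"translation":[0,0,0],"twist":-7,"gripper":1},{"translation":[0,0,0],"twist":-7,"gripper":1},{"translation":[0,0,0],"twist":-7,"gripper":1},{"translation":[0,0,0],"twist":-7,"gripper":1},{"translation":[0,0,0],"twist":-7,"gripper":1},{"translation":[0,0,0],"twist":0,"gripper":1},{"translation":[0,0,0],"twist":0,"gripper":1}]'
python3 - <<'E'
from h import *
print(manip.get_state()["joints"])
cv2.imwrite("pics/w3.png",imaging.capture("wrist")[:,:,::-1])
E
```

```text
t: 8.72
eef_pos: [0.5929, -0.1329, 0.2447]
ee_rot: [3.142, 0.0, -1.571]
contact_force: [-0.3, -0.1, 0.4]
gripper_width: 1.001
grasp_force: 0.0
t: 9.88
eef_pos: [0.6126, -0.0783, 0.2446]
ee_rot: [3.142, 0.0, -0.353]
contact_force: [0.1, 0.4, -0.3]
gripper_width: 1.002
grasp_force: 0.0
[ 1.96608691e-01  8.64881602e-02  1.22957557e-01 -1.14807337e-04
 -1.60756335e+00  1.02155714e+00]
```

View pics/w3.png

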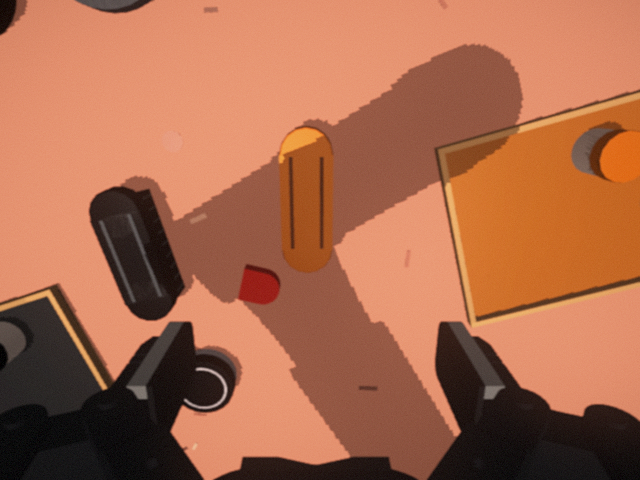

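The tan brush is at (306,199), aligned with the tool. The black brush is at (139,252), the tan jar lid near (622,156), and the pad at (260,285).

Run:
```python
from h import *
m=imaging.camera_model("wrist"); im=cv2.imread("pics/w3.png"); hsv=cv2.cvtColor(im,cv2.COLOR_BGR2HSV)
H,S,V=[hsv[...,i].astype(int) for i in range(3)]
tan=((H>=10)&(H<25)&(S>185)&(V>100)).astype(np.uint8); tan=cv2.morphologyEx(tan,cv2.MORPH_OPEN,np.ones((7,7)))
b=blob(tan,(265,110,350,285)); print(b.min(0),b.max(0),rect(ray(m,b,.04)))
# tan tray near edge corners (rim outer), jar lid
print(ray(m,[(436,149),(472,325)],.012)*1000, ray(m,[(625,156)],.04)*1000)
a=np.radians(-4.2);R=np.array([[np.cos(a),-np.sin(a)],[np.sin(a),np.cos(a)]])
for l in[(87.5,125),(-87.5,125),(-40,50)]: print(R@l+[521.2,-308.6])
```

```text
[280 136] [332 271] [615.1 -71.4 110.8  40.9 -20.3]
[[ 617.690337   -187.35591108]
 [ 445.00671086 -176.47431491]] [[ 567.61902211 -316.38844218]]
[ 617.6197914 -190.3440326]
[ 443.08975788 -177.5273481 ]
[ 484.96933077 -255.80474825]
```

```bash
python3 -m pendant '[{"translation":[2,-7,30],"twist":0,"gripper":1},{"translation":[0,0,35],"twist":0,"gripper":1},{"translation":[0,0,35],"twist":0,"gripper":1},{"translation":[0,0,35],"twist":0,"gripper":1},{"translation":[0,0,35],"twist":0,"gripper":1},{"translation":[0,0,25],"twist":0,"gripper":1},{"translation":[0,0,12],"twist":0,"gripper":1},{"translation":[0,0,5],"twist":0,"gripper":1},{"translation":[0,0,0],"twist":0,"gripper":0.7},{"translation":[0,0,0],"twist":0,"gripper":0.3},{"translation":[0,0,0],"twist":0,"gripper":0.3},{"translation":[0,0,0],"twist":0,"gripper":0.3},{"translation":[0,0,0],"twist":0,"gripper":0.3},{"translation":[0,0,0],"twist":0,"gripper":0.3},{"translation":[0,0,0],"twist":0,"gripper":0.3},{"translation":[0,0,0],"twist":0,"gripper":0.3},{"translation":[0,0,0],"twist":0,"gripper":0.3}]' 40
```

```text
t: 11.35
eef_pos: [0.6181, -0.0723, 0.0352]
ee_rot: [-3.14, -0.003, -0.349]
contact_force: [-0.8, 1.2, 6.3]
gripper_width: 0.483
grasp_force: 43.2
```

```bash
python3 -m pendant '[{"translation":[0,0,-15],"twist":0,"gripper":0.3},{"translation":[0,0,-30],"twist":0,"gripper":0.3},{"translation":[0,0,-30],"twist":0,"gripper":0.3},{"translation":[0,0,-15],"twist":0,"gripper":0.3},{"translation":[0,0,0],"twist":6,"gripper":0.3},{"translation":[0,0,0],"twist":7,"gripper":0.3},{"translation":[0,0,0],"twist":7,"gripper":0.3},{"translation":[0,0,0],"twist":7,"gripper":0.3},{"translation":[0,0,0],"twist":7,"gripper":0.3},{"translation":[0,0,0],"twist":7,"gripper":0.3},{"translation":[0,0,0],"twist":7,"gripper":0.3},{"translation":[0,0,0],"twist":7,"gripper":0.3},{"translation":[0,0,0],"twist":7,"gripper":0.3},{"translation":[0,0,0],"twist":7,"gripper":0.3},{"translation":[0,0,0],"twist":5,"gripper":0.3},{"translation":[0,0,0],"twist":0,"gripper":0.3},{"translation":[0,0,0],"twist":0,"gripper":0.3}]'
python3 -m pendant '[{"translation":[22,14,0],"twist":0,"gripper":0.3},{"translation":[25,15,0],"twist":0,"gripper":0.3},{"translation":[25,15,0],"twist":0,"gripper":0.3},{"translation":[25,15,0],"twist":0,"gripper":0.3},{"translation":[25,15,0],"twist":0,"gripper":0.3},{"translation":[25,15,0],"twist":0,"gripper":0.3},{"translation":[25,15,0],"twist":0,"gripper":0.3},{"translation":[21,15,0],"twist":0,"gripper":0.3},{"translation":[0,0,0],"twist":0,"gripper":0.3},{"translation":[0,0,0],"twist":0,"gripper":0.3}]'
python3 - <<'E'
from h import *
cv2.imwrite("pics/w4.png",imaging.capture("wrist")[:,:,::-1])
E
```

```text
t: 12.77
eef_pos: [0.6168, -0.0723, 0.1228]
ee_rot: [3.141, 0.0, -1.638]
contact_force: [-1.2, -0.5, 0.1]
gripper_width: 0.485
grasp_force: 42.3
t: 13.6
eef_pos: [0.484, -0.2576, 0.123]
ee_rot: [-3.141, 0.0, -1.64]
contact_force: [0.4, 0.5, -1.2]
gripper_width: 0.483
grasp_force: 42.3
```

View pics/w4.png

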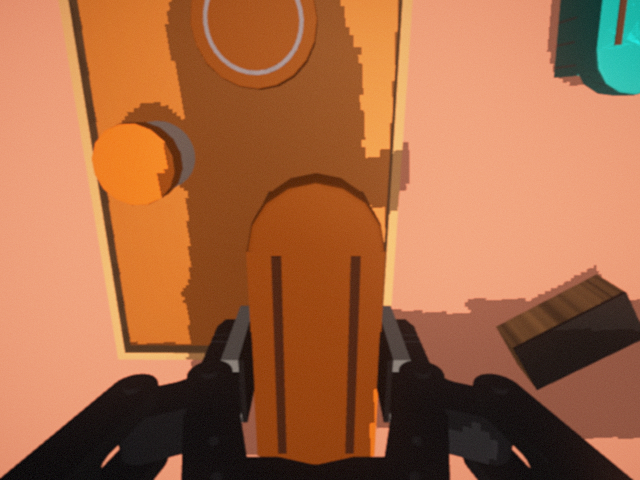

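The brush is square with the tray and clear of the tin at (255,20) and the jar at (135,163). Lowering it now.

```bash
python3 -m pendant '[{"translation":[0,0,20],"twist":0,"gripper":0.3},{"translation":[0,0,25],"twist":0,"gripper":0.3},{"translation":[0,0,18],"twist":0,"gripper":0.3},{"translation":[0,0,10],"twist":0,"gripper":0.3},{"translation":[0,0,5],"twist":0,"gripper":0.3},{"translation":[0,0,2],"twist":0,"gripper":0.3},{"translation":[0,0,2],"twist":0,"gripper":0.3},{"translation":[0,0,1.5],"twist":0,"gripper":0.3},{"translation":[0,0,1],"twist":0,"gripper":0.3},{"translation":[0,0,0],"twist":0,"gripper":0.3},{"translation":[0,0,0],"twist":0,"gripper":0.3}]'
```

```text
t: 14.57
eef_pos: [0.485, -0.2567, 0.0388]
ee_rot: [-3.141, -0.0, -1.64]
contact_force: [0.3, 0.7, -1.4]
gripper_width: 0.48
grasp_force: 42.3
```

```bash
python3 -m pendant '[{"translation":[0,0,1],"twist":0,"gripper":0.3},{"translation":[0,0,0.8],"twist":0,"gripper":0.3},{"translation":[0,0,0],"twist":0,"gripper":0.3},{"translation":[0,0,0],"twist":0,"gripper":0.3}]'
```

```text
t: 14.9
eef_pos: [0.4851, -0.2568, 0.0382]
ee_rot: [-3.141, -0.001, -1.64]
contact_force: [-3.9, 2.7, 8.4]
gripper_width: 0.484
grasp_force: 43.2
```

Contact reached at the expected height. I'll release, rise and go over to the black tin.

```bash
python3 -m pendant '[{"translation":[0,0,0],"twist":0,"gripper":0.6},{"translation":[0,0,0],"twist":0,"gripper":0.7},{"translation":[0,0,0],"twist":0,"gripper":0.7},{"translation":[0,0,0],"twist":0,"gripper":0.7},{"translation":[0,0,-15],"twist":0,"gripper":0.7},{"translation":[0,0,-30],"twist":0,"gripper":0.8},{"translation":[0,0,-35],"twist":0,"gripper":1},{"translation":[0,0,-35],"twist":0,"gripper":1},{"translation":[0,0,-35],"twist":0,"gripper":1},{"translation":[0,0,-35],"twist":0,"gripper":1},{"translation":[0,0,-27],"twist":0,"gripper":1},{"translation":[-20,2,0],"twist":0,"gripper":1},{"translation":[-27,2.5,0],"twist":0,"gripper":1},{"translation":[-27,2.5,0],"twist":0,"gripper":1},{"translation":[-27,2.5,0],"twist":0,"gripper":1},{"translation":[-27,2.5,0],"twist":0,"gripper":1},{"translation":[-27,2.5,0],"twist":0,"gripper":1},{"translation":[-27,2.5,0],"twist":0,"gripper":1},{"translation":[-27,2.5,0],"twist":0,"gripper":1},{"translation":[-27,2.5,0],"twist":0,"gripper":1}]'
python3 -m pendant '[{"translation":[-27,2.5,0],"twist":0,"gripper":1},{"translation":[-27,2.5,0],"twist":0,"gripper":1},{"translation":[-27,2.5,0],"twist":0,"gripper":1},{"translation":[-27,2.5,0],"twist":0,"gripper":1},{"translation":[0,0,0],"twist":-4,"gripper":1},{"translation":[0,0,0],"twist":0,"gripper":1},{"translation":[0,0,0],"twist":0,"gripper":1}]'
python3 - <<'E'
from h import *
print(manip.get_state()["joints"])
cv2.imwrite("pics/w5.png",imaging.capture("wrist")[:,:,::-1])
cv2.imwrite("pics/t5.png",cv2.resize(imaging.capture("top")[140:280,150:530],None,fx=2,fy=2)[:,:,::-1])
E
```

```text
t: 16.57
eef_pos: [0.479, -0.0184, 0.2485]
ee_rot: [-3.141, 0.0, -1.64]
contact_force: [0.8, -0.0, -0.7]
gripper_width: 1.002
grasp_force: 0.0
t: 17.15
eef_pos: [0.4767, 0.0888, 0.2484]
ee_rot: [3.141, -0.0, -1.572]
contact_force: [-0.9, -0.8, -0.4]
gripper_width: 0.996
grasp_force: 0.0
[ 6.01379463e-01 -2.70284950e-01 -2.03263418e-01  1.01550717e-04
 -1.63806183e+00 -6.02326769e-01]
```

View pics/w5.png

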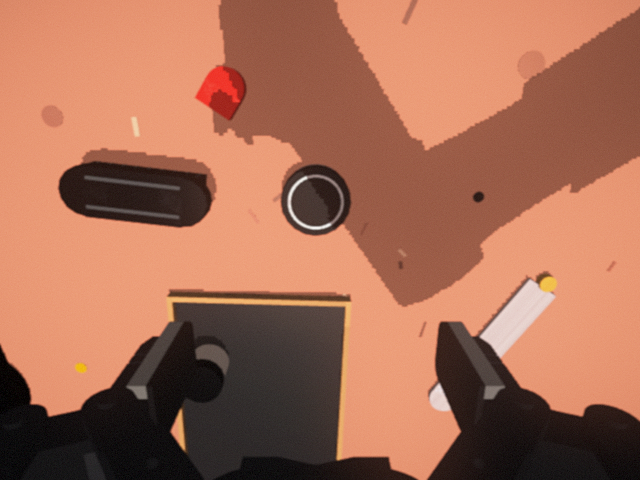

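View pics/t5.png

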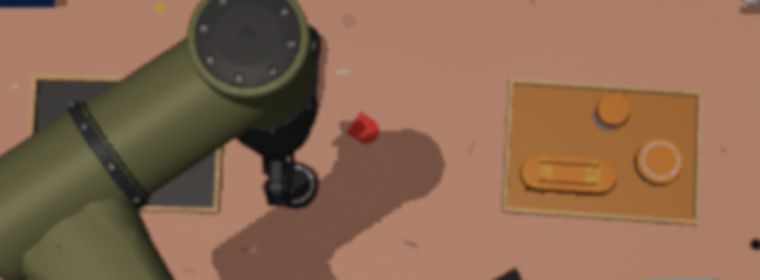

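The tan kit is laid out with clear gaps. In the wrist view the black tin is at (315,202), the black brush at (135,195), the jar lid at about (205,378), and the black tray corners at (168,296) and (350,298).

Run:
```python
from h import *
m=imaging.camera_model("wrist"); im=cv2.imread("pics/w5.png"); hsv=cv2.cvtColor(im,cv2.COLOR_BGR2HSV)
H,S,V=[hsv[...,i].astype(int) for i in range(3)]
r=((V>100)&(S<70)).astype(np.uint8)
print("ring",rect(ray(m,blob(r,(282,168,350,236)),.024)))
d=(V<60).astype(np.uint8)
b=blob(d,(50,150,225,235)); print("brB",b.min(0),b.max(0),rect(ray(m,b,.04)))
print("tray corners",ray(m,[(168,296),(350,298)],.012)*1000,"jar",ray(m,[(205,380)],.04)*1000)
print("jar(top)",ray("top",[(230.7,189.3)],.04)*1000)
a=np.radians(-1.7);R=np.array([[np.cos(a),-np.sin(a)],[np.sin(a),np.cos(a)]])
for l in[(87.5,-125),(-87.5,-125),(-10,70),(-40,-50)]: print(l,R@l+[534.4,312.3])
```

```text
ring [ 4.771e+02  8.920e+01  4.750e+01  4.680e+01 -2.000e-01]
brB [ 60 162] [210 225] [621.2  77.9 119.5  44.9  -7.1]
tray corners [[616.01751339 181.72952513]
 [444.2725074  184.46333648]] jar [[580.48723067 254.85267778]]
jar(top) [[582.16801886 257.35161128]]
(87.5, -125) [618.15320725 184.75922113]
(-87.5, -125) [443.23023173 189.95081384]
(-10, 70) [526.48103848 382.56585265]
(-40, -50) [492.93429339 263.50865676]
```

```bash
python3 -m pendant '[{"translation":[0,0,30],"twist":0,"gripper":1},{"translation":[0,0,35],"twist":0,"gripper":1},{"translation":[0,0,35],"twist":0,"gripper":1},{"translation":[0,0,35],"twist":0,"gripper":1},{"translation":[0,0,35],"twist":0,"gripper":1},{"translation":[0,0,30],"twist":0,"gripper":1},{"translation":[0,0,18],"twist":0,"gripper":1},{"translation":[0,0,8],"twist":0,"gripper":1},{"translation":[0,0,0],"twist":0,"gripper":1},{"translation":[0,0,0],"twist":0,"gripper":0.6},{"translation":[0,0,0],"twist":0,"gripper":0.5},{"translation":[0,0,0],"twist":0,"gripper":0.5},{"translation":[0,0,0],"twist":0,"gripper":0.5},{"translation":[0,0,0],"twist":0,"gripper":0.5},{"translation":[0,0,0],"twist":0,"gripper":0.5},{"translation":[0,0,0],"twist":0,"gripper":0.5}]' 30
```

```text
t: 18.58
eef_pos: [0.4781, 0.0892, 0.0248]
ee_rot: [-3.138, 0.001, -1.57]
contact_force: [-0.2, 0.5, 5.9]
gripper_width: 0.681
grasp_force: 32.9
```

```bash
python3 -m pendant '[{"translation":[0,0,-15],"twist":0,"gripper":0.5},{"translation":[0,0,-30],"twist":0,"gripper":0.5},{"translation":[0,0,-30],"twist":0,"gripper":0.5},{"translation":[0,0,-25],"twist":0,"gripper":0.5},{"translation":[0,0,0],"twist":0,"gripper":0.5},{"translation":[-24,-4,0],"twist":0,"gripper":0.5},{"translation":[-27,-4,0],"twist":0,"gripper":0.5},{"translation":[-27,-4,0],"twist":0,"gripper":0.5},{"translation":[-27,-4,0],"twist":0,"gripper":0.5},{"translation":[-27,-4,0],"twist":0,"gripper":0.5},{"translation":[-27,-4,0],"twist":0,"gripper":0.5},{"translation":[-27,-4,0],"twist":0,"gripper":0.5},{"translation":[-27,-5,0],"twist":0,"gripper":0.5},{"translation":[-27,-5,0],"twist":0,"gripper":0.5},{"translation":[-27,-5,0],"twist":0,"gripper":0.5},{"translation":[-24,-5,0],"twist":0,"gripper":0.5},{"translation":[0,0,0],"twist":0,"gripper":0.5},{"translation":[0,0,0],"twist":0,"gripper":0.5}]'
python3 -m pendant '[{"translation":[0,0,25],"twist":0,"gripper":0.5},{"translation":[0,0,25],"twist":0,"gripper":0.5},{"translation":[0,0,20],"twist":0,"gripper":0.5},{"translation":[0,0,12],"twist":0,"gripper":0.5},{"translation":[0,0,6],"twist":0,"gripper":0.5},{"translation":[0,0,3],"twist":0,"gripper":0.5},{"translation":[0,0,1],"twist":0,"gripper":0.5},{"translation":[0,0,0],"twist":0,"gripper":0.5},{"translation":[0,0,0],"twist":0,"gripper":0.5}]'
```

```text
t: 20.08
eef_pos: [0.5243, 0.3808, 0.1216]
ee_rot: [3.14, -0.001, -1.569]
contact_force: [-1.0, -0.8, -2.0]
gripper_width: 0.69
grasp_force: 33.0
t: 20.83
eef_pos: [0.5252, 0.3803, 0.032]
ee_rot: [-3.14, 0.002, -1.571]
contact_force: [-0.3, 0.8, -1.7]
gripper_width: 0.687
grasp_force: 33.0
```

```bash
python3 -m pendant '[{"translation":[0,0,2],"twist":0,"gripper":0.5},{"translation":[0,0,1.5],"twist":0,"gripper":0.5},{"translation":[0,0,1],"twist":0,"gripper":0.5},{"translation":[0,0,0],"twist":0,"gripper":0.5},{"translation":[0,0,0],"twist":0,"gripper":0.5}]'
```

```text
t: 21.25
eef_pos: [0.525, 0.3802, 0.0279]
ee_rot: [-3.14, 0.001, -1.57]
contact_force: [-2.9, -2.0, 5.7]
gripper_width: 0.686
grasp_force: 33.6
```

Contact at floor height. I'll release and go to the black brush.

```bash
python3 -m pendant '[{"translation":[0,0,0],"twist":0,"gripper":0.9},{"translation":[0,0,0],"twist":0,"gripper":1},{"translation":[0,0,0],"twist":0,"gripper":1},{"translation":[0,0,0],"twist":0,"gripper":1},{"translation":[0,0,-15],"twist":0,"gripper":1},{"translation":[0,0,-30],"twist":0,"gripper":1},{"translation":[0,0,-35],"twist":0,"gripper":1},{"translation":[0,0,-35],"twist":0,"gripper":1},{"translation":[0,0,-35],"twist":0,"gripper":1},{"translation":[0,0,-35],"twist":0,"gripper":1},{"translation":[0,0,-35],"twist":0,"gripper":1},{"translation":[24,-8,0],"twist":0,"gripper":1},{"translation":[28,-9,0],"twist":0,"gripper":1},{"translation":[28,-9,0],"twist":0,"gripper":1},{"translation":[28,-9,0],"twist":0,"gripper":1},{"translation":[28,-9,0],"twist":0,"gripper":1},{"translation":[28,-9,0],"twist":0,"gripper":1},{"translation":[28,-9,0],"twist":0,"gripper":1},{"translation":[28,-9,0],"twist":0,"gripper":1},{"translation":[28,-9,0],"twist":0,"gripper":1}]'
python3 -m pendant '[{"translation":[28,-9,0],"twist":0,"gripper":1},{"translation":[25,-6,0],"twist":0,"gripper":1},{"translation":[0,0,0],"twist":-7,"gripper":1},{"translation":[0,0,0],"twist":-7,"gripper":1},{"translation":[0,0,0],"twist":-7,"gripper":1},{"translation":[0,0,0],"twist":-7,"gripper":1},{"translation":[0,0,0],"twist":-7,"gripper":1},{"translation":[0,0,0],"twist":-7,"gripper":1},{"translation":[0,0,0],"twist":-7,"gripper":1},{"translation":[0,0,0],"twist":-7,"gripper":1},{"translation":[0,0,0],"twist":-7,"gripper":1},{"translation":[0,0,0],"twist":-7,"gripper":1},{"translation":[0,0,0],"twist":-7,"gripper":1},{"translation":[0,0,0],"twist":-6,"gripper":1},{"translation":[0,0,0],"twist":0,"gripper":1},{"translation":[0,0,0],"twist":0,"gripper":1}]'
python3 - <<'E'
from h import *
im=imaging.capture("wrist");cv2.imwrite("pics/w6.png",im[:,:,::-1])
m=imaging.camera_model("wrist"); V=im.max(2)
d=(V<65).astype(np.uint8)
b=blob(d,(250,90,380,300)); print("brB",b.min(0),b.max(0),rect(ray(m,b,.04)))
E
```

```text
t: 22.92
eef_pos: [0.605, 0.1303, 0.246]
ee_rot: [-3.142, 0.0, -1.571]
contact_force: [0.7, 0.3, -0.8]
gripper_width: 0.997
grasp_force: 0.0
t: 24.25
eef_pos: [0.6197, 0.0787, 0.2458]
ee_rot: [3.142, 0.0, -0.125]
contact_force: [0.5, 0.0, -0.0]
gripper_width: 1.001
grasp_force: 0.0
brB [287 159] [337 269] [612.1  82.8  92.1  40.4  -7.2]
```

View pics/w6.png

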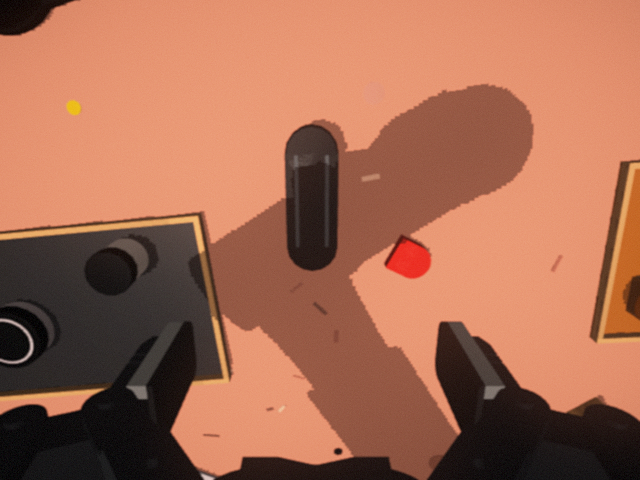

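The black brush is at (312,197), aligned with the tool. The pad at (409,258) is clear of the fingers. I'll grasp it.

```bash
python3 -m pendant '[{"translation":[2,-2.5,30],"twist":0,"gripper":1},{"translation":[0,0,35],"twist":0,"gripper":1},{"translation":[0,0,35],"twist":0,"gripper":1},{"translation":[0,0,35],"twist":0,"gripper":1},{"translation":[0,0,35],"twist":0,"gripper":1},{"translation":[0,0,25],"twist":0,"gripper":1},{"translation":[0,0,12],"twist":0,"gripper":1},{"translation":[0,0,5],"twist":0,"gripper":1},{"translation":[0,0,0],"twist":0,"gripper":0.7},{"translation":[0,0,0],"twist":0,"gripper":0.3},{"translation":[0,0,0],"twist":0,"gripper":0.3},{"translation":[0,0,0],"twist":0,"gripper":0.3},{"translation":[0,0,0],"twist":0,"gripper":0.3},{"translation":[0,0,0],"twist":0,"gripper":0.3},{"translation":[0,0,0],"twist":0,"gripper":0.3},{"translation":[0,0,0],"twist":0,"gripper":0.3},{"translation":[0,0,0],"twist":0,"gripper":0.3}]' 40
python3 -m pendant '[{"translation":[0,0,-15],"twist":0,"gripper":0.3},{"translation":[0,0,-30],"twist":0,"gripper":0.3},{"translation":[0,0,-30],"twist":0,"gripper":0.3},{"translation":[0,0,-15],"twist":0,"gripper":0.3},{"translation":[0,0,0],"twist":7,"gripper":0.3},{"translation":[0,0,0],"twist":7,"gripper":0.3},{"translation":[0,0,0],"twist":7,"gripper":0.3},{"translation":[0,0,0],"twist":7,"gripper":0.3},{"translation":[0,0,0],"twist":7,"gripper":0.3},{"translation":[0,0,0],"twist":7,"gripper":0.3},{"translation":[0,0,0],"twist":7,"gripper":0.3},{"translation":[0,0,0],"twist":7,"gripper":0.3},{"translation":[0,0,0],"twist":7,"gripper":0.3},{"translation":[0,0,0],"twist":7,"gripper":0.3},{"translation":[0,0,0],"twist":7,"gripper":0.3},{"translation":[0,0,0],"twist":7,"gripper":0.3},{"translation":[0,0,0],"twist":0,"gripper":0.3},{"translation":[0,0,0],"twist":0,"gripper":0.3}]'
```

```text
t: 25.72
eef_pos: [0.6233, 0.0814, 0.0365]
ee_rot: [-3.14, -0.004, -0.122]
contact_force: [-0.5, 1.0, 6.0]
gripper_width: 0.485
grasp_force: 43.0
t: 27.22
eef_pos: [0.6219, 0.081, 0.1239]
ee_rot: [3.141, 0.0, -1.585]
contact_force: [0.2, -0.2, -1.5]
gripper_width: 0.483
grasp_force: 42.1
```

```bash
python3 -m pendant '[{"translation":[-20,16,0],"twist":0,"gripper":0.3},{"translation":[-23,16.5,0],"twist":0,"gripper":0.3},{"translation":[-23,16.5,0],"twist":0,"gripper":0.3},{"translation":[-23,16.5,0],"twist":0,"gripper":0.3},{"translation":[-23,16.5,0],"twist":0,"gripper":0.3},{"translation":[-23,16.5,0],"twist":0,"gripper":0.3},{"translation":[-23,16.5,0],"twist":0,"gripper":0.3},{"translation":[-21,16.5,0],"twist":0,"gripper":0.3},{"translation":[0,0,0],"twist":0,"gripper":0.3},{"translation":[0,0,0],"twist":0,"gripper":0.3}]'
python3 - <<'E'
from h import *
cv2.imwrite("pics/w7.png",imaging.capture("wrist")[:,:,::-1])
m=imaging.camera_model("wrist")
E
```

```text
t: 28.05
eef_pos: [0.4929, 0.2634, 0.1242]
ee_rot: [-3.142, 0.0, -1.582]
contact_force: [0.6, -0.8, -1.4]
gripper_width: 0.486
grasp_force: 42.0
```

View pics/w7.png

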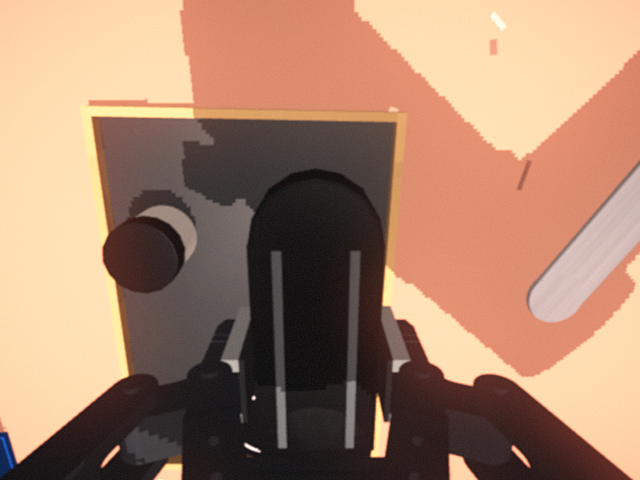

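The brush sits over the near half of the tray, clear of the jar at (145,253). Lowering it.

```bash
python3 -m pendant '[{"translation":[0,0,20],"twist":0,"gripper":0.3},{"translation":[0,0,25],"twist":0,"gripper":0.3},{"translation":[0,0,18],"twist":0,"gripper":0.3},{"translation":[0,0,10],"twist":0,"gripper":0.3},{"translation":[0,0,5],"twist":0,"gripper":0.3},{"translation":[0,0,2],"twist":0,"gripper":0.3},{"translation":[0,0,2],"twist":0,"gripper":0.3},{"translation":[0,0,1.5],"twist":0,"gripper":0.3},{"translation":[0,0,1],"twist":0,"gripper":0.3},{"translation":[0,0,0],"twist":0,"gripper":0.3},{"translation":[0,0,0],"twist":0,"gripper":0.3}]'
```

```text
t: 29.02
eef_pos: [0.4938, 0.2625, 0.04]
ee_rot: [-3.141, 0.001, -1.588]
contact_force: [-0.4, -0.2, -1.4]
gripper_width: 0.483
grasp_force: 42.0
```

```bash
python3 -m pendant '[{"translation":[0,0,1],"twist":0,"gripper":0.3},{"translation":[0,0,0.8],"twist":0,"gripper":0.3},{"translation":[0,0,0],"twist":0,"gripper":0.3},{"translation":[0,0,0],"twist":0,"gripper":0.3}]'
```

```text
t: 29.35
eef_pos: [0.4939, 0.2626, 0.0394]
ee_rot: [-3.14, 0.001, -1.588]
contact_force: [-3.9, 0.1, 6.6]
gripper_width: 0.484
grasp_force: 42.9
```

Contact. I'll release, rise, back away toward the middle (−y) and look from above.

```bash
python3 -m pendant '[{"translation":[0,0,0],"twist":0,"gripper":0.6},{"translation":[0,0,0],"twist":0,"gripper":0.7},{"translation":[0,0,0],"twist":0,"gripper":0.7},{"translation":[0,0,0],"twist":0,"gripper":0.7},{"translation":[0,0,-15],"twist":0,"gripper":0.7},{"translation":[0,0,-30],"twist":0,"gripper":0.8},{"translation":[0,0,-35],"twist":0,"gripper":1},{"translation":[0,0,-35],"twist":0,"gripper":1},{"translation":[0,0,-35],"twist":0,"gripper":1},{"translation":[0,0,-35],"twist":0,"gripper":1},{"translation":[0,0,-27],"twist":0,"gripper":1},{"translation":[25,5,0],"twist":0,"gripper":1},{"translation":[30,5,0],"twist":0,"gripper":1},{"translation":[30,5,0],"twist":0,"gripper":1},{"translation":[30,5,0],"twist":0,"gripper":1},{"translation":[30,5,0],"twist":0,"gripper":1},{"translation":[30,5,0],"twist":0,"gripper":1},{"translation":[30,5,0],"twist":0,"gripper":1},{"translation":[30,5,0],"twist":0,"gripper":1},{"translation":[30,5,0],"twist":0,"gripper":1}]'
python3 -m pendant '[{"translation":[30,0,0],"twist":0,"gripper":1},{"translation":[30,0,0],"twist":0,"gripper":1},{"translation":[30,0,0],"twist":0,"gripper":1},{"translation":[30,0,0],"twist":0,"gripper":1},{"translation":[30,0,0],"twist":0,"gripper":1},{"translation":[30,0,0],"twist":0,"gripper":1},{"translation":[0,0,0],"twist":0,"gripper":1}]'
python3 - <<'E'
from h import *
im=imaging.capture("top"); s=imaging.capture("scene")[:,:,::-1]
a=cv2.resize(im[150:265,150:275],None,fx=3,fy=3)[:,:,::-1];b=cv2.resize(im[150:265,390:515],None,fx=3,fy=3)[:,:,::-1]
out=np.vstack([np.hstack([a,b]),cv2.resize(s[230:330,60:570],(750,147))])
cv2.imwrite("pics/end.png",out)
H,S,V=cv2.split(cv2.cvtColor(im,cv2.COLOR_RGB2HSV))
red=(((H<5)|(H>174))&(S>150)).astype(np.uint8)
print("pad",rect(ray("top",blob(red,(320,192,345,215)),.012)))
E
```

```text
t: 31.02
eef_pos: [0.4435, -0.0033, 0.2498]
ee_rot: [-3.141, 0.0, -1.588]
contact_force: [0.3, -0.3, 0.3]
gripper_width: 0.997
grasp_force: 0.0
t: 31.6
eef_pos: [0.4402, -0.1857, 0.2493]
ee_rot: [3.14, -0.001, -1.592]
contact_force: [-0.4, 0.9, -0.4]
gripper_width: 1.0
grasp_force: 0.0Traceback (most recent call last):
  File "<stdin>", line 8, in <module>
  File "h.py", line 12, in blob
    c=max(cv2.findContours(m,cv2.RETR_EXTERNAL,cv2.CHAIN_APPROX_NONE)[0],key=cv2.contourArea)
ValueError: max() iterable argument is empty
```

View pics/end.png

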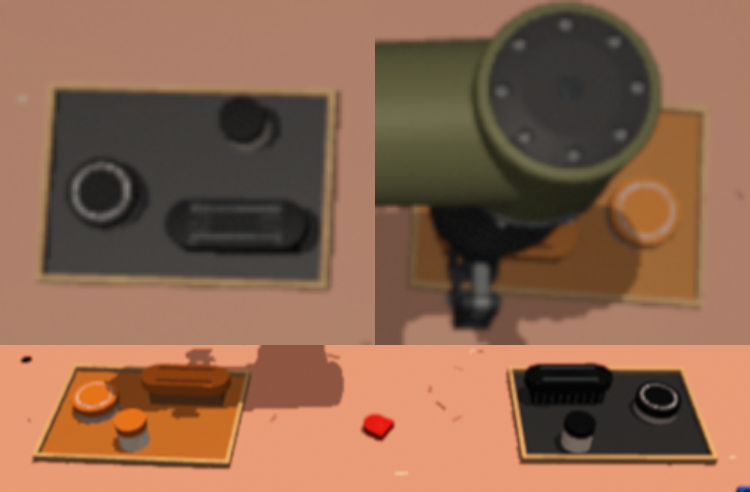

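The crops show both kits complete, flat and with clear gaps. The black jar's lid is still at crop (242,118), as at the start. In the scene strip both jars stand upright and the pad is still on the bench. Handing in.

```bash
python3 -c "
from station import manip
print(manip.finish_job())"
```

```text
the job is handed in; nothing more can be done
None
```

I handed the job in at about 32 s with both tins and both brushes flat in the trays of their colour, clear of each other and of the jars; the jars and heel pad looked unmoved in the last pictures, and the hand-in reported no verdict.

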